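# Hold the fume extractor's gate half open

## Robot

A 6-joint arm with a two-finger parallel gripper is mounted at the origin on a cart in front of the work surface, level with it; the furniture and walls round the work are solid. World frame = base frame: x ahead of the robot, y to its left, z up, the work surface at z = 0. Lengths are in mm, angles in rad, forces in N, time in s.
With the tool pointing down it reaches from about 325 to 850 mm from the base axis. Payload 15.5 kg.
Tool frame: the origin (TCP) lies between the finger pads; the fingertips stand 8 mm ahead of it and the grasp point (between the pads) lies 11 mm behind it; z points along the fingers, y is the line along which they close (so a half turn about z gives the same grasp; the last joint's range is limited). The gripper opens to 91 mm and grips with 3 to 60 N. Pads are 32 mm wide; open, the fingers measure 118 mm over their backs; the gripper's body (76 mm by 178 mm) begins 60 mm behind the grasp point.
Start: joints at [1.165, 0.494, 1.345, -0, 1.302, -0.096], TCP at [190.538, 595.249, 221.915] pointing down, gripper open.
Joint ranges: [-2.91, 2.91], [-0.82, 2.16], [0.22, 2.67], [-1.22, 4.37], [0.12, 2.79], [-3.08, 3.08]. Speed limits (rad/s): [1.89, 1.89, 2.57, 3.01, 3.01, 3.01].

## Interface

Orientations are given as a rotation vector (axis times angle).
In Python, from bench import status, grab_frame, order, look_for, silhouettes gives the robot as it stands.
- The arm moves only by the tool step_arm, never from a script. Its argument "moves" is a list that holds one entry, the list of rows, each a list of 4 numbers: the shift along the world's x, y, z in mm, then the turn about the world's z in rad. In form: [[[dx, dy, dz, turn], ...]]. A call has 1 to 10 rows; each row shifts and turns the commanded pose from where the row before left it; what a row does not reach is not made up. A row lasts 1/12 s, in which the tool goes at most 41.7 mm and 7.16 degrees, less where a joint would pass 70% of its speed; a pose out of reach is approached as far as the arm can. A call is refused whole if a number of a shift passes 41.7 or a number of a turn 0.125, either way. A call with a gripper value outside its range is refused whole. "grip" is the opening in per cent of the stroke, from 0 (shut) to 100 (fully open), set as the call begins (left out, the last holds). The fingers move at their own pace and stop on an object; "force" is the grip in N (left out, the last holds). Time passes only in rows, so rows that do not move let the fingers close. It gives the time, the measured TCP pose, the force, the opening and the grip force at its end, in the units of the state.
- status.state(): the state, without advancing time (a new reading comes with each control period).
- grab_frame(name): name is "scene" or "top"; returns a dict with "img" (400x640x3 uint8, blue, green, red), "fx", "fy", "cx", "cy" (pixels), "dist" ([k1, k2, p1, p2, k3] as OpenCV has them; the pictures are not rectified), "cam_to_world" (4x4, takes a point from camera to world coordinates). Camera axes: x right, y up, looking along -z (the intrinsics and any distortion apply to the point x, -y, -z); pixel columns grow to the right and rows downward; lengths in mm; the calibration is good to about 2 mm. A picture is of the moment at which its call begins. There is no depth.
- order.close_job(): hands the job in; it is judged then, once.
Trained networks look in a picture, given as the dict that the camera call returned (one of the last four; its "shot" number tells which), for a name from the list of things; names that differ only in an ending like _2 or _b are one class to them, and where a whole thing is asked for, a point or a joint stands for the part that bears it (a point fixed in the world has none). Each returns a list of dicts, best first, with "conf" (0 to 1); they miss things now and then, are a little off and sometimes report something else, mostly with a low value. They report only what shows in the picture. A call takes as long as a camera call.
- look_for(name, picture): "pixel" ([column, row] in pixels, amid what is visible of it).
- silhouettes(name, picture): "mask" (400x640 bool, what is visible of it) and "pixel" ([column, row] in pixels, amid what is visible of it).
The state is a dict: "time": time; "joints": joint angles; "qd": joint speeds; "joint_torque": joint torques, N m; "eef_pos": TCP position; "tcp_rot": TCP orientation; "wrist_force": force on the tool from outside, world axes, zero at the start; "ft_torque": the same for the moment, N m; "opening": finger opening in mm; "finger_force": force on a finger pad.
Only numpy, scipy, OpenCV 4.12 (cv2) and the standard library are available. Lean on these libraries where they do the work, as an engineer would, in place of code of your own. Each camera call takes 0.05 s, during which the arm holds its last target. There are 200 camera calls.

## Task

Turn the clamp knob on the bench fume-extraction box counterclockwise as far as it goes, so that the slide gate is freed. Then slide the gate open against its spring by its upright tab to half its travel, never running it fully open, and finish still holding it there, steady, with the gripper: do not let go. Leave the small things on and around the box where they are.

Things in the scene. Friction and masses are not known exactly. Their poses are not given: they have to be found in the camera images.
- extractor: Fixed grey steel box, 180 x 340 x 60 mm (x, y, z), on the bench; origin under its middle; own z up. The gate on its top slides open toward its +y, between two rails along y (73 mm high). Clamp bracket near its -x side at y -22 mm, 36 mm wide, top 95 mm up. Spring housing at x 0, y 102 to 165 mm, 89 mm high.
- gate (a joint): Slide of the steel gate plate along the box's +y, m: 0 shut, 0.040 half travel (half the round port uncovered), 0.080 fully open. A spring pushes it shut: 4.2 N at 0, 9.4 N at half, 14.6 N fully open; friction 0.4 N. It springs shut when let go. While the clamp is locked it moves only some 4 mm, then meets the locking pin.
- gate_tab (a point): Centre of the top face of the upright aluminium tab on the gate: 26 mm wide (box x), 16 mm thick (box y), 126 mm above the bench; free for 54 mm downward. Axes as the box's. It moves with the gate; shut, it is at x 40, y -10 mm of the box.
- clamp_knob (a joint): Angle of the black wing knob about the vertical, rad: 0 locked, growing counterclockwise seen from above to its stop at 1.3 (free). Starts between 0 and 0.2. Turning it lifts a locking pin from in front of the gate; the pin is clear above 0.95. Friction 0.05 N m; it stays where it is left.
- knob_grip (a point): Centre of the top of the wing knob, on its axis, 133.5 mm above the bench, at x -55, y -22 mm of the box. The wing is an upright bar 46 mm long, 12 mm thick, 30 mm high, on a hub 34 mm across. Own x lies along the bar (along the box's x when the knob reads 0), so the grip closes along own y; the axes turn with the knob.
- half_mark (a point): The longer of three black cross marks on the rail along the box's +x side, 73 mm up: the gate plate's leading (+y) edge stands level with it at half travel. The shorter marks, 40 mm either side along y, show shut and fully open. Fixed; axes as the box's.
- flux_tin: Bystander: round tin, 51 mm across, 22 mm high, standing on the box's top near its +y end. Origin under its middle.
- solder_spool: Bystander: reel of solder wire, 47 mm across, 52 mm high, on the bench left of the box. Origin under its middle.
- insulating_tape: Bystander: black tape roll, 52 mm across, 19 mm high, on the bench left of the box. Origin under its middle.
- pliers_grey: Bystander: long-nose pliers, 137 mm, lying right of the box. Origin under its middle.
- rubber_foot: Bystander: black rubber foot, 76 mm across, 20 mm high, right of the box. Origin under its middle.
- battery: Bystander: round cell, 50 mm long, 14 mm thick, lying right of the box. Origin under its middle.

How it is judged:
By the outcome, as a careful person would: the job done as asked, in the order asked, and still so for the second after the job is handed in, while the arm keeps its last pose, push and grip.
It also fails if it takes over 42 s, if anything falls off the work surface, if the arm or the gripper's body presses on something with over 40 N, if the wrist force passes 120 N, or if a joint passes its speed limit or range.

## Working session

There is one attempt and no reset: what is moved stays moved. The work goes in short steps, Python scripts to look and compute and a tool call to move; the robot and the scene stay as the last step left them, time stands still between calls to the robot, and variables do not carry over. Pictures are saved under pics/ and viewed, at most 10 in all, crops included, and the job is handed in when it is done.

Besides the shell and the picture viewer there is one more tool, called after "Call:" as name(argument=value, ...) on one line, values as JSON. step_arm: Moves the arm, as the interface text tells. Its arguments: {"type":"object","properties":{"moves":{"type":"array","items":{"type":"array","items":{"type":"array","items":{"type":"number"}}}},"grip":{"type":"number"},"force":{"type":"number"}},"required":["moves"]}

```bash
mkdir -p pics; cat > h.py <<'E'
import numpy as np, cv2
from bench import status, grab_frame, order, look_for, silhouettes
def proj(f,P):
    P=np.atleast_2d(P).astype(float); T=np.linalg.inv(np.array(f["cam_to_world"]))
    c=P@T[:3,:3].T+T[:3,3]; c=c*[1,-1,-1]
    K=np.array([[f["fx"],0,f["cx"]],[0,f["fy"],f["cy"]],[0,0,1.]])
    return cv2.projectPoints(c,np.zeros(3),np.zeros(3),K,np.array(f["dist"],float))[0][:,0]
def unproj(f,px,z):
    K=np.array([[f["fx"],0,f["cx"]],[0,f["fy"],f["cy"]],[0,0,1.]])
    n=cv2.undistortPoints(np.array([[px]],float),K,np.array(f["dist"],float))[0,0]
    T=np.array(f["cam_to_world"]); d=T[:3,:3]@[n[0],-n[1],-1]; o=T[:3,3]
    return o+d*(z-o[2])/d[2]
E
python3 - <<'E'
from h import *
print(status.state())
for n in ("scene","top"):
    f=grab_frame(n); cv2.imwrite(f"pics/{n}0.png",f["img"])
    print(n,np.round(f["cam_to_world"],2).tolist(),f["fx"])
    for t in ("extractor","gate_tab","clamp_knob","knob_grip","half_mark","flux_tin","solder_spool"):
        print(t,[(np.round(r["pixel"],1).tolist(),round(r["conf"],2)) for r in look_for(t,f)[:2]])
E
```

```text
{'time': 0.0, 'joints': array([ 1.16546604e+00,  4.94202771e-01,  1.34614315e+00, -1.15325207e-05,
        1.30250628e+00, -9.55131922e-02]), 'qd': array([ 3.14792088e-05, -1.25512151e-04,  4.36267127e-04,  3.12813334e-04,
        3.99451322e-04,  1.55781611e-04]), 'joint_torque': array([ 2.02189600e-03, -8.78849888e+01, -3.81837416e+01,  7.08058407e-02,
        5.37169946e-02, -9.88766078e-05]), 'eef_pos': array([190.41025435, 594.88873186, 221.32201278]), 'tcp_rot': array([-4.84664185e-01, -3.10367652e+00,  1.92093676e-03]), 'wrist_force': array([ 0.45058734, -0.82726269,  0.10324679]), 'ft_torque': array([-0.0072202 , -0.04230895,  0.01434783]), 'finger_force': 0.0, 'opening': 91.03307184017324}
scene [[-0.45, 0.39, -0.8, -672.76], [-0.89, -0.2, 0.4, 605.57], [0.0, 0.9, 0.44, 730.21], [0.0, 0.0, 0.0, 1.0]] 462.2539049258498
extractor [([318.9, 217.1], 0.95), ([331.0, 203.5], 0.45)]
gate_tab [([334.9, 206.9], 0.65)]
clamp_knob []
knob_grip []
half_mark [([316.1, 215.7], 0.91), ([325.3, 200.8], 0.41)]
flux_tin [([271.5, 214.4], 0.65), ([323.2, 200.1], 0.31)]
solder_spool [([180.1, 251.3], 0.92)]
top [[0.01, 0.99, -0.11, 310.54], [-1.0, 0.01, 0.01, 33.61], [0.01, 0.11, 0.99, 1505.16], [0.0, 0.0, 0.0, 1.0]] 438.3485892380012
extractor [([318.0, 193.9], 0.57)]
gate_tab [([330.9, 199.2], 0.72)]
clamp_knob []
knob_grip [([315.5, 212.3], 0.47)]
half_mark [([316.1, 195.2], 0.97)]
flux_tin [([442.5, 174.6], 0.36)]
solder_spool [([189.6, 201.1], 0.63)]
```

View pics/scene0.png

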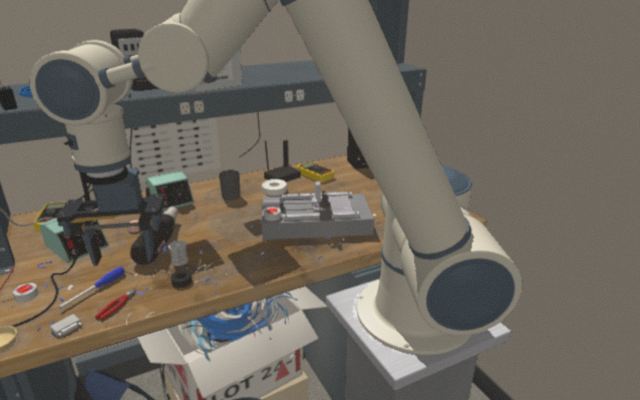

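View pics/top0.png

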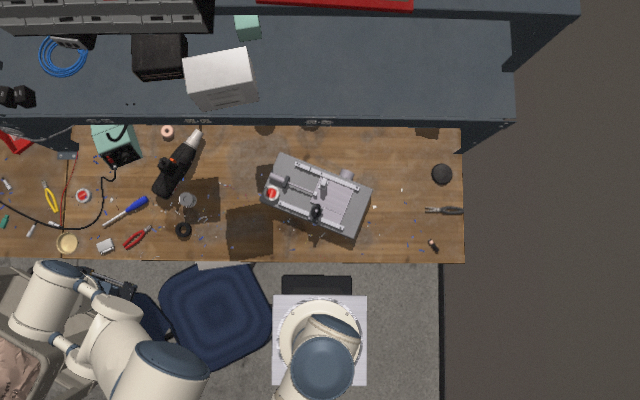

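```bash
cat > fit.py <<'E'
from h import *
from scipy.optimize import minimize
def boxpts(p,L):
    c,s=np.cos(p[2]),np.sin(p[2]); L=np.atleast_2d(L).astype(float)
    return np.c_[p[0]+c*L[:,0]-s*L[:,1],p[1]+s*L[:,0]+c*L[:,1],L[:,2]]
E
python3 - <<'E'
from fit import *
fs={n:grab_frame(n) for n in("top","scene")}
cor=[(x,y,z) for x in(-90,90) for y in(-170,170) for z in(0,60)]
M={}
for n,f in fs.items():
    r=silhouettes("extractor",f); print(n,[(x["conf"],x["mask"].sum()) for x in r])
    M[n]=r[0]["mask"] if r else None
S=4
def render(f,p):
    h=cv2.convexHull((proj(f,boxpts(p,cor))*S*16).astype(np.int32))
    im=np.zeros((400*S,640*S),np.uint8); cv2.fillPoly(im,[h],255,shift=4)
    return cv2.resize(im,(640,400),interpolation=cv2.INTER_AREA)/255.
def cost(p,names):
    t=0
    for n in names:
        R=render(fs[n],p); m=M[n]
        t+=np.abs(R-m).sum()/m.sum()
    return t
c=unproj(fs["top"],(318,198),50); p0=[c[0],c[1],-0.38]
for names in (["top"],["scene"],["top","scene"]):
    r=minimize(cost,p0,args=(names,),method="Nelder-Mead",options=dict(initial_simplex=[p0,[p0[0]+15,p0[1],p0[2]],[p0[0],p0[1]+15,p0[2]],[p0[0],p0[1],p0[2]+.1]]))
    print(names,r.x.round(3),r.fun)
p=r.x; np.save("pose.npy",p)
L=np.array([(40,-10,126),(-55,-22,133.5)])
print(boxpts(p,L).round(1))
cr=[]
for n,(x,y) in (("top",(250,140)),("scene",(250,165))):
    f=fs[n]; im=cv2.resize(f["img"][y:y+115,x:x+130],None,fx=6,fy=6,interpolation=cv2.INTER_CUBIC)
    for q in proj(f,boxpts(p,cor+L.tolist())): cv2.circle(im,tuple(int(v) for v in ((q-[x,y]+.5)*6)),4,(0,255,0),1)
    cv2.imwrite(f"pics/{n}1.png",im[:600])
    for t in("gate_tab","clamp_knob"):
        for a in silhouettes(t,f)[:1]: print(n,t,a["conf"],a["mask"].sum(),np.round(a["pixel"],1))
    print(proj(f,boxpts(p,L)).round(1).tolist())
E
```

```text
top [(0.95, np.int64(5300))]
scene [(0.92, np.int64(4639)), (0.25, np.int64(99))]
['top'] [ 4.84691e+02  1.41740e+01 -3.82000e-01] 0.09551757306696264
['scene'] [ 4.86834e+02  1.53360e+01 -3.87000e-01] 0.09538989555727442
['top', 'scene'] [ 4.85549e+02  1.56310e+01 -3.76000e-01] 0.1941746644946012
[[519.1  -8.4 126. ]
 [426.3  15.4 133.5]]
top gate_tab 0.63 1289 [330.6 200.9]
top clamp_knob 0.51 76 [315.5 210.5]
[[323.5, 181.6], [315.8, 210.4]]
scene gate_tab 0.83 548 [335.8 201.7]
scene clamp_knob 0.6 110 [324.  200.4]
[[318.3, 182.4], [325.4, 193.0]]
```

View pics/top1.png

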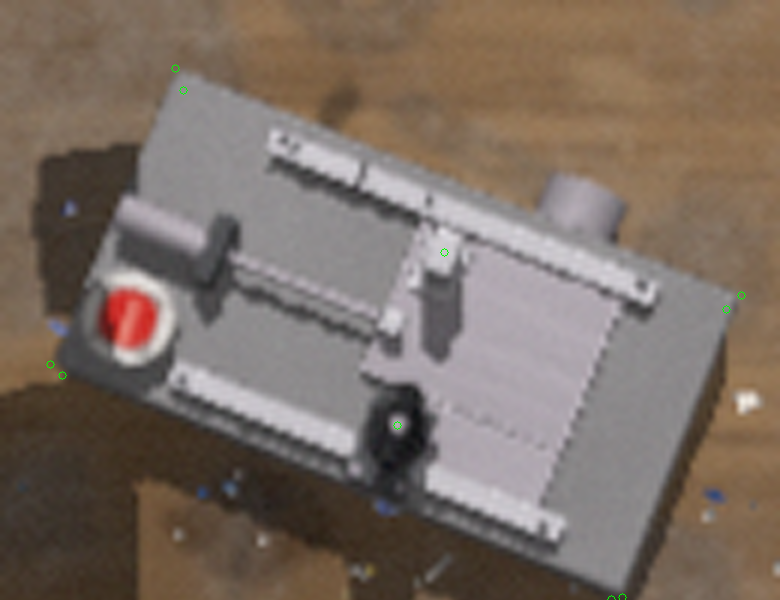

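View pics/scene1.png

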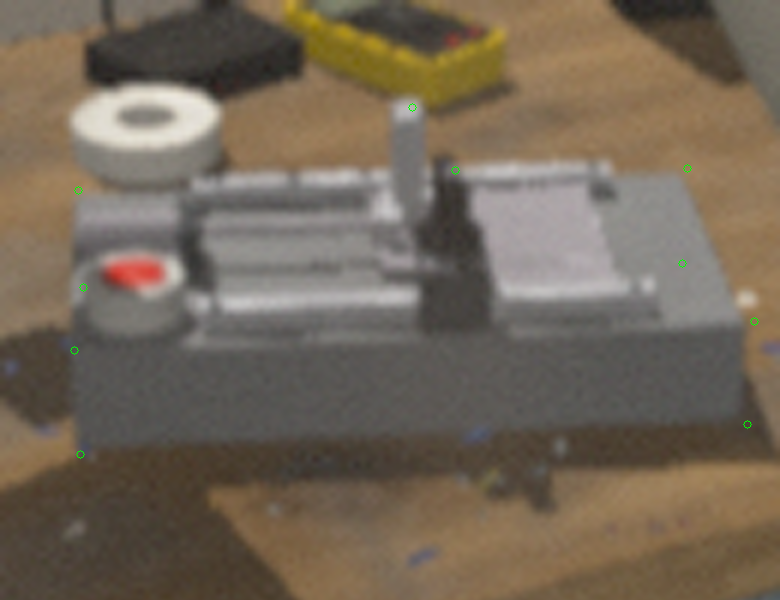

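The top crop shows the fitted pose matching: knob at crop (397,425) and tab at (443,250). In the scene crop it is about 1 px off. Moving above the knob.

Call:
step_arm(moves=[[[12,-29,0,0.003],[12,-29,0,0.003],[12,-29,0,0.003],[12,-29,0,0.003],[12,-29,0,0.003],[12,-29,0,0.003],[12,-29,0,0.003],[12,-29,0,0.003],[12,-29,0,0.003],[12,-29,0,0.003]]], grip=55, force=25)

```text
time: 2.03
eef_pos: [310.8, 303.9, 222.1]
tcp_rot: [0.437, 3.111, 0.0]
wrist_force: [-0.2, 0.8, -0.3]
opening: 50.7
finger_force: 0.0
```

Call:
step_arm(moves=[[[12,-29,0,0],[12,-29,0,0],[12,-29,0,0],[12,-29,0,0],[12,-29,0,0],[12,-29,0,0],[12,-29,0,0],[12,-29,0,0],[12,-29,0,0],[8,-27,0,0]]])

```text
time: 2.87
eef_pos: [427.5, 15.4, 222.2]
tcp_rot: [0.438, 3.11, -0.0]
wrist_force: [1.0, 0.4, -0.1]
opening: 50.1
finger_force: 0.0
```

Call:
step_arm(moves=[[[0,0,-20,0],[0,0,-20,0],[0,0,-10,0],[0,0,0,0],[0,0,0,0]]])

```text
time: 3.28
eef_pos: [426.4, 17.2, 171.9]
tcp_rot: [-0.438, -3.11, 0.0]
wrist_force: [0.4, -0.5, -0.3]
opening: 50.2
finger_force: 0.0
```

```bash
python3 - <<'E'
from fit import *
s=status.state(); print(s["eef_pos"],s["tcp_rot"],s["joints"].round(2))
ims=[]
for n,(x,y) in (("top",(270,150)),("scene",(280,120))):
    f=grab_frame(n); ims.append(cv2.resize(f["img"][y:y+100,x:x+80],None,fx=5,fy=5,interpolation=cv2.INTER_CUBIC))
cv2.imwrite("pics/a.png",np.hstack(ims))
E
```

```text
[426.40720228  17.23740864 171.94918197] [-4.37993060e-01 -3.11007461e+00  8.83344911e-05] [-0.1   0.29  1.87 -0.    0.98 -1.39]
```

View pics/a.png

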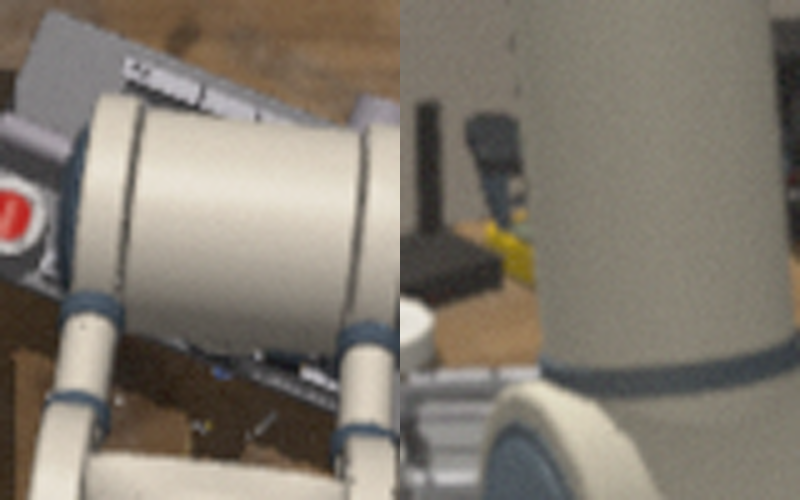

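Both views are blocked by the arm: it covers the knob in each half of the picture. I'll descend guided by the force reading.

Call:
step_arm(moves=[[[0,0,-15,0],[0,0,-15,0],[0,0,-10,0],[0,0,-6,0],[0,0,0,0]]])

```text
time: 3.8
eef_pos: [426.5, 17.4, 125.7]
tcp_rot: [-0.438, -3.11, 0.0]
wrist_force: [-0.4, 0.1, -0.8]
opening: 50.4
finger_force: 0.0
```

Call:
step_arm(moves=[[[0,0,-4,0],[0,0,-4,0],[0,0,-3,0],[0,0,0,0]]])

```text
time: 4.13
eef_pos: [426.5, 17.3, 114.7]
tcp_rot: [-0.438, -3.111, 0.0]
wrist_force: [-0.6, -0.4, 0.2]
opening: 50.1
finger_force: 0.0
```

Call:
step_arm(moves=[[[0,0,0,0],[0,0,0,0],[0,0,0,0],[0,0,0,0],[0,0,0,0],[0,0,0,0]]], grip=0, force=10)

```text
time: 4.63
eef_pos: [426.6, 17.2, 115.0]
tcp_rot: [0.438, 3.111, -0.0]
wrist_force: [-0.2, -11.3, 2.5]
opening: 13.3
finger_force: 6.7
```

Call:
step_arm(moves=[[[-0.4,-1.5,0,0],[0,0,0,0],[0,0,0,0]]])

```text
time: 4.88
eef_pos: [426.4, 16.3, 115.0]
tcp_rot: [0.439, 3.11, 0.002]
wrist_force: [1.7, 9.1, 0.4]
opening: 11.9
finger_force: 10.0
```

Call:
step_arm(moves=[[[0.2,0.6,0,0],[0,0,0,0.05],[0,0,0,0.1],[0,0,0,0.1],[0,0,0,0.1],[0,0,0,0.1],[0,0,0,0]]])

```text
time: 5.47
eef_pos: [426.4, 16.3, 115.0]
tcp_rot: [-0.275, 3.129, -0.0]
wrist_force: [0.1, -0.7, 1.7]
opening: 11.7
finger_force: 10.0
```

Call:
step_arm(moves=[[[0,0,0,0.1],[0,0,0,0.1],[0,0,0,0.1],[0,0,0,0.1],[0,0,0,0.1],[0,0,0,0]]])

```text
time: 5.97
eef_pos: [426.5, 16.2, 115.0]
tcp_rot: [-1.036, 2.966, -0.001]
wrist_force: [-0.9, -1.7, 3.9]
opening: 12.4
finger_force: 10.0
```

```bash
python3 - <<'E'
from fit import *
s=status.state(); print(s["joints"].round(2),s["wrist_force"].round(1),s["ft_torque"].round(3),s["opening"])
R=cv2.Rodrigues(s["tcp_rot"])[0]; print("y angle",np.arctan2(R[1,1],R[0,1]))
E
```

```text
[-0.1   0.39  1.94 -0.    0.81 -2.34] [-0.9 -1.7  3.9] [-0.31   0.006  0.047] 12.376330914517068
y angle 2.242911340161916
```

Call:
step_arm(moves=[[[0,0,0,0.08],[0,0,0,0.06],[0,0,0,0.06],[0,0,0,0]]], force=20)

```text
time: 6.3
eef_pos: [426.5, 16.2, 115.0]
tcp_rot: [-1.321, 2.85, -0.001]
wrist_force: [0.6, -3.6, 3.1]
opening: 11.7
finger_force: 20.0
```

```bash
cat > s.py <<'E'
from fit import *
s=status.state(); print(s["time"],s["eef_pos"].round(1),s["joints"].round(2),s["wrist_force"].round(1),s["ft_torque"].round(3),s["opening"],s["finger_force"])
R=cv2.Rodrigues(s["tcp_rot"])[0]; print("y angle",np.arctan2(R[1,1],R[0,1]))
E
python3 s.py
```

```text
6.3 [426.5  16.2 115. ] [-0.1   0.39  1.94 -0.    0.81 -2.54] [ 0.6 -3.6  3.1] [-0.524  0.017 -0.002] 11.681695095615817 19.999723434448242
y angle 2.4385086998372993
```

Call:
step_arm(moves=[[[0,0,0,0.05],[0,0,0,0]]])

```text
time: 6.47
eef_pos: [426.5, 16.2, 115.0]
tcp_rot: [-1.39, 2.817, -0.001]
wrist_force: [0.0, -3.2, 3.6]
opening: 12.0
finger_force: 20.0
```

```bash
python3 s.py
```

```text
6.4667 [426.5  16.2 115. ] [-0.1   0.39  1.94 -0.    0.81 -2.59] [ 0.  -3.2  3.6] [-0.641  0.011  0.027] 12.011809334819091 20.000075697898865
y angle 2.487663583282199
```

Call:
step_arm(moves=[[[0,0,0,0.05],[0,0,0,0]]])

```text
time: 6.63
eef_pos: [426.6, 16.2, 115.0]
tcp_rot: [-1.46, 2.781, -0.0]
wrist_force: [0.8, -4.8, 3.4]
opening: 13.0
finger_force: 20.4
```

```bash
python3 s.py
```

```text
6.6333 [426.6  16.2 115. ] [-0.1   0.39  1.94  0.    0.81 -2.64] [ 0.8 -4.8  3.4] [-0.678 -0.049 -0.743] 13.013418152375564 20.39943963289261
y angle 2.5375054636299605
```

Call:
step_arm(moves=[[[0,0,0,0.04],[0,0,0,0]]])

```text
time: 6.8
eef_pos: [426.6, 16.3, 115.0]
tcp_rot: [-1.515, 2.752, -0.0]
wrist_force: [0.9, -2.8, 2.4]
opening: 13.2
finger_force: 21.0
```

```bash
python3 s.py
```

```text
6.8 [426.6  16.3 115. ] [-0.1   0.39  1.94  0.    0.81 -2.68] [ 0.9 -2.8  2.4] [-0.625 -0.113 -0.796] 13.233209172496117 20.99937995779328
y angle 2.577451457086993
```

Call:
step_arm(moves=[[[0,0,0,-0.05],[0,0,0,0]]])

```text
time: 6.97
eef_pos: [426.6, 16.3, 115.0]
tcp_rot: [-1.441, 2.791, -0.0]
wrist_force: [2.6, -3.6, 3.4]
opening: 12.5
finger_force: 19.8
```

Call:
step_arm(moves=[[[0,0,0,0],[0,0,0,0],[0,0,0,0],[0,0,0,0],[0,0,10,0],[0,0,20,0],[0,0,20,0],[0,0,15,0]]], grip=50)

```text
time: 7.63
eef_pos: [426.3, 16.4, 181.1]
tcp_rot: [-1.451, 2.786, 0.0]
wrist_force: [1.2, 0.3, 0.3]
opening: 45.9
finger_force: 0.0
```

Call:
step_arm(moves=[[[9,-2,0,-0.12],[9,-2,0,-0.12],[9,-2,0,-0.12],[9,-2,0,-0.12],[9,-2,0,-0.12],[9,-2,0,-0.12],[9,-3,0,-0.12],[9,-3,0,-0.12],[9,-3,0,-0.12],[9,-3,0,-0.12]]])

```text
time: 8.47
eef_pos: [516.5, -7.7, 179.7]
tcp_rot: [-0.385, -3.117, -0.0]
wrist_force: [0.6, -0.0, -1.1]
opening: 45.6
finger_force: 0.0
```

Call:
step_arm(moves=[[[3,0,0,-0.1],[0,0,0,-0.03],[0,0,0,0],[0,0,0,0]]])

```text
time: 8.8
eef_pos: [519.1, -7.6, 179.8]
tcp_rot: [-0.575, -3.088, 0.0]
wrist_force: [-0.8, 0.6, -0.1]
opening: 45.3
finger_force: 0.0
```

```bash
python3 s.py; python3 - <<'E'
from fit import *
ims=[]
for n,(x,y) in (("top",(270,150)),("scene",(270,160))):
    f=grab_frame(n); ims.append(cv2.resize(f["img"][y:y+100,x:x+80],None,fx=5,fy=5,interpolation=cv2.INTER_CUBIC))
cv2.imwrite("pics/b.png",np.hstack(ims))
E
```

```text
8.8 [519.1  -7.6 179.8] [-0.13  0.4   1.66  0.    1.09 -1.33] [-0.8  0.6 -0.1] [-0.016  0.077  0.033] 45.31885765409037 0.0
y angle 1.20262214877852
```

View pics/b.png

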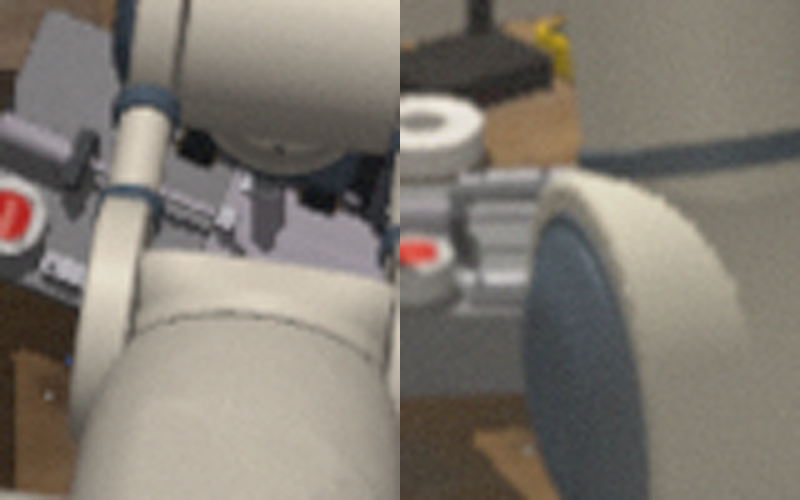

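The picture shows the tin and gate undisturbed. The knob is hidden by the arm. Descending onto the tab.

Call:
step_arm(moves=[[[0,0,-20,0],[0,0,-20,0],[0,0,-6,0],[0,0,-6,0],[0,0,0,0]]])

```text
time: 9.32
eef_pos: [519.0, -7.6, 127.4]
tcp_rot: [-0.577, -3.087, 0.0]
wrist_force: [-0.6, 0.5, -0.3]
opening: 45.5
finger_force: 0.0
```

Call:
step_arm(moves=[[[0,0,-8,0],[0,0,-8,0],[0,0,-8,0],[0,0,-8,0],[0,0,0,0]]])

```text
time: 9.73
eef_pos: [518.5, -7.5, 94.4]
tcp_rot: [-0.577, -3.086, 0.0]
wrist_force: [-0.8, -0.3, -0.1]
opening: 45.5
finger_force: 0.0
```

Call:
step_arm(moves=[[[0,0,0,0],[0,0,0,0],[0,0,0,0],[0,0,0,0],[0,0,0,0]]], grip=0, force=10)

```text
time: 10.15
eef_pos: [519.6, -7.6, 96.2]
tcp_rot: [0.578, 3.087, 0.0]
wrist_force: [1.7, 6.9, 1.3]
opening: 15.9
finger_force: 10.0
```

```bash
python3 s.py
```

```text
10.15 [519.6  -7.6  96.2] [-0.13  0.51  1.74  0.    0.88 -1.33] [1.7 6.9 1.3] [ 0.915 -0.219 -0.23 ] 15.904406199593854 10.004181861877441
y angle 1.200902833736431
```

Call:
step_arm(moves=[[[0.2,0.5,0,0],[0,0,0,0],[0,0,0,0]]], force=30)

```text
time: 10.4
eef_pos: [519.6, -7.4, 96.2]
tcp_rot: [0.578, 3.088, -0.0]
wrist_force: [-2.2, -3.4, 5.4]
opening: 16.0
finger_force: 30.0
```

```bash
python3 s.py
```

```text
10.4 [519.6  -7.4  96.2] [-0.13  0.52  1.74 -0.    0.88 -1.33] [-2.2 -3.4  5.4] [-0.606  0.223 -0.457] 16.004009498157867 30.0009486079216
y angle 1.2007714603864883
```

Call:
step_arm(moves=[[[0.2,0.5,0,0],[0,0,0,0],[0,0,0,0]]])

```text
time: 10.65
eef_pos: [519.8, -6.8, 96.2]
tcp_rot: [0.578, 3.088, -0.0]
wrist_force: [-1.4, -3.5, 6.1]
opening: 15.7
finger_force: 30.0
```

```bash
python3 s.py
```

```text
10.65 [519.8  -6.8  96.2] [-0.13  0.52  1.74 -0.    0.88 -1.33] [-1.4 -3.5  6.1] [-0.579  0.274 -0.395] 15.738957312266367 30.00090926885605
y angle 1.200843028766885
```

Call:
step_arm(moves=[[[1.1,2.8,0,0],[1.1,2.8,0,0],[0,0,0,0]]])

```text
time: 10.9
eef_pos: [522.2, -1.1, 96.2]
tcp_rot: [0.578, 3.088, -0.0]
wrist_force: [-2.2, -4.4, 5.4]
opening: 15.9
finger_force: 30.0
```

Call:
step_arm(moves=[[[1.1,2.8,0,0],[1.1,2.8,0,0],[1.1,2.8,0,0],[1.1,2.8,0,0],[1.1,2.8,0,0],[1.1,2.8,0,0],[1.1,2.8,0,0],[1.1,2.8,0,0],[0,0,0,0]]])

```text
time: 11.65
eef_pos: [530.9, 21.1, 96.2]
tcp_rot: [0.577, 3.088, -0.001]
wrist_force: [-2.3, -7.4, 6.7]
opening: 15.9
finger_force: 30.0
```

```bash
python3 s.py
```

```text
11.65 [530.9  21.1  96.2] [-0.07  0.53  1.72 -0.    0.9  -1.27] [-2.3 -7.4  6.7] [-1.278  0.345 -0.55 ] 15.906846512094091 30.001098811626434
y angle 1.2011287499281111
```

Call:
step_arm(moves=[[[1.1,2.9,0,0],[1.1,2.9,0,0],[1.0,2.8,0,0],[0,0,0,0],[0,0,0,0],[0,0,0,0],[0,0,0,0]]])

```text
time: 12.23
eef_pos: [534.1, 29.2, 96.2]
tcp_rot: [0.578, 3.087, -0.001]
wrist_force: [-0.7, -8.4, 5.6]
opening: 15.7
finger_force: 30.0
```

```bash
python3 s.py; python3 - <<'E'
from fit import *
f=grab_frame("top"); x,y=270,140
for n in("scene",):
    g=grab_frame(n); print(look_for("half_mark",g)[:1])
a=cv2.resize(f["img"][y:y+80,x:x+100],None,fx=8,fy=7.5,interpolation=cv2.INTER_CUBIC)
cv2.imwrite("pics/c.png",a)
E
```

```text
12.2333 [534.1  29.2  96.2] [-0.06  0.53  1.71 -0.    0.9  -1.26] [-0.7 -8.4  5.6] [-1.515  0.298 -0.41 ] 15.712497915606576 30.00095397233963
y angle 1.2008670452050332
[{'pixel': [282.9, 217.7], 'conf': 0.98}]
```

View pics/c.png

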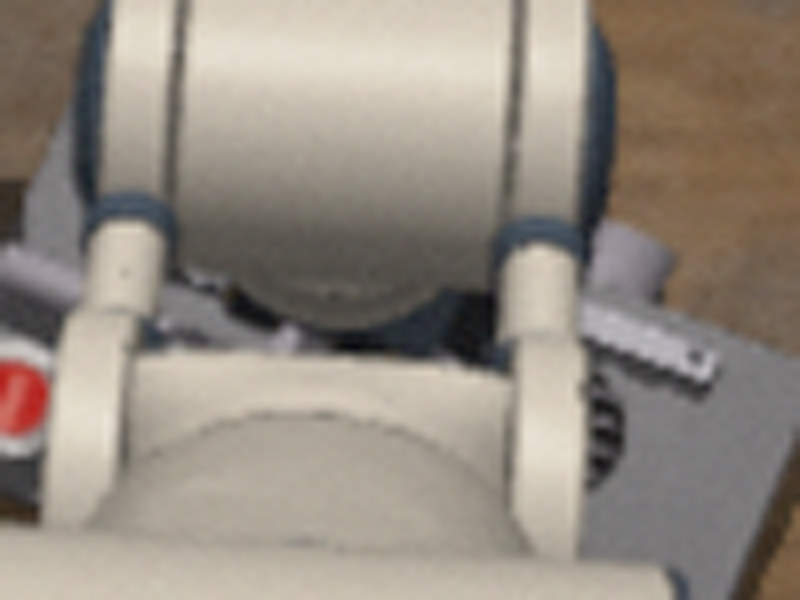

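The top view shows the port partly uncovered at (605,430) and the tin in place. Measured travel is 39.5 mm, so I'll nudge the last half millimetre and settle.

Call:
step_arm(moves=[[[0.2,0.5,0,0],[0,0,0,0],[0,0,0,0],[0,0,0,0],[0,0,0,0],[0,0,0,0],[0,0,0,0],[0,0,0,0],[0,0,0,0],[0,0,0,0]]])

```text
time: 13.22
eef_pos: [534.3, 29.7, 96.2]
tcp_rot: [0.578, 3.087, -0.001]
wrist_force: [-1.4, -9.0, 5.4]
opening: 15.9
finger_force: 30.0
```

```bash
python3 s.py; python3 -c "
from bench import order
print(order.close_job())"
```

```text
13.2167 [534.3  29.7  96.2] [-0.06  0.53  1.71 -0.    0.9  -1.26] [-1.4 -9.   5.4] [-1.558  0.301 -0.502] 15.904482031738581 30.001043379306793
y angle 1.2008485789396284
the job is handed in; nothing more can be done
None
```

The knob is turned counterclockwise to its stop and the gripper is holding the gate steady at about 40 mm (half travel); the job is handed in at 13.2 s. The arm blocked the cameras, so I judged the stop by wrist torque and the travel by the measured arm position and spring force, not by sighting the half mark.

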